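# Clamp the culture plate on the plate shaker

### The job

Secure the lidded culture plate on the shaker: with a finger, push the swing-out steel strap round over the plate until its notch is fully home on the cam stud, then press the red cam lever all the way down so that the strap clamps the plate. Nothing is to be picked up: leave the plate seated where it is and do not disturb the other things on the bench.

Things in the scene. Friction and masses are not known exactly. Their poses are not given: they have to be found in the camera images.
- shaker: White bench-top plate shaker, fixed, 255 x 210 mm, housing top 80 mm high; on it a black platform 166 x 164 mm, top 92 mm above the bench. Origin on the bench under the platform's middle. Its -x is the front with the sloping control panel (151 mm in front of the origin), +y its left, -y its right. The strap's pivot post stands at x = +63 mm, the cam stud at x = -63 mm, both at y = 0.
- pivot_post (a point): On the axis of the strap's upright pivot post at the rear of the platform (shaker frame 63, 0 mm), at the height of the strap's top face, 124 mm above the bench. The nut on the strap here is 9 mm high and 21 mm across.
- cam_stud (a point): The cam lever's pivot pin, on the axis of the upright cam stud (8 mm thick) at the front of the platform (shaker frame -63, 0 mm), 137 mm above the bench. The pin lies along the shaker's x.
- strap (a joint): Swing of the steel strap about the pivot post, rad. 0 = fully home: it points from post to stud (shaker -x), notch round the stud, at its stop. Grows as it opens; at 1.57 it points to shaker +y; stop at 1.9. Turns level, friction 0.2 N m, stays where left. The notch opens on the leading edge that meets the stud, so push on the opposite edge.
- strap_end (a point): Middle of the strap's notch, 126 mm from the post axis, 120 mm above the bench. The strap is a flat bar 28 mm wide, 8 mm thick, from the post to 143 mm from its axis; underside 116 mm, top 124 mm above the bench. A spring under it holds it up; the cam lever later presses it down about 2 mm.
- cam_lever (a joint): Cam lever on the stud, rad. 0 = leaning back 0.3 rad from upright to the shaker's right (-y); 0.3 = upright; grows as it is pushed over to the left (+y) and down; 1.8 = fully down, nearly level to the left, at its stop. Stays where left; takes 5 to 10 N near its tip. From about 0.8 on the cam presses the strap down and would bar the way of a strap that is not yet home.
- lever_tip (a point): Free end of the cam lever, 75 mm from its pivot pin. The red grip is 16 mm wide (along the pin), 12 mm thick and covers the last 45 mm.
- plate: Clear lidded 24-well culture plate, 85.5 x 127.8 x 17 mm, loose, 0.1 kg, lying between four corner guides (7 mm high) on the platform, long side along the shaker's y. Origin at the centre of its underside; lid top 109 mm above the bench. Stays where it is.
- strap_pad: Black rubber pad under the middle of the strap, 60 x 22 x 6 mm, 33 to 93 mm from the post axis, moves with the strap. Origin at the centre of its underside, 1 mm above the plate's lid until the cam lever presses the strap down.
- bottle: Clear reagent bottle with blue cap, 62 mm across, 150 mm high, upright. Origin at the centre of its underside. Leave alone.
- tip_box: Box of pipette tips, 84 x 122 x 63 mm. Origin at the centre of its underside. Leave alone.
- tube_rack: Orange microtube rack, 60 x 110 x 50 mm. Origin at the centre of its underside. Leave alone.
- dishes: Two stacked clear culture dishes, 90 mm across, 32 mm high. Origin at the centre of the underside. Leave alone.
- flask: Small clear culture flask with blue cap lying flat, 103 x 50 x 26 mm. Origin under the middle of its square body. Leave alone.
- marker: White marker pen with blue cap lying on the bench, 120 mm long, 12 mm thick. Origin under its middle. Leave alone.
There are look-alikes about, which are no part of the job. There is more than one size of the plate; the one meant has the size given above.

How it is judged:
On the way, in this order (a step that is already met when the one before it is completed fails the run):
1. the strap is swung fully home onto the cam stud, the cam lever still up (value of joint strap below 0.05 rad and value of joint cam_lever below 0.9 rad), for 0.2 s.
2. the cam lever is fully down and the strap clamps the plate (value of joint strap below 0.05 rad and value of joint cam_lever above 1.68 rad and contact force between strap_pad and plate above 5 N), for 0.2 s.
At the end, for the whole second after the job is handed in: The strap is home on the stud (within 0.05 rad), the cam lever is down (past 1.68 of 1.8 rad), the strap's pad presses on the plate with more than 5 N, the plate lies flat within 6 mm of where it was, and every other thing stands within 20 mm of where it was (all of step 2 and distance of plate from where it was at the start of the episode below 0.006 m and angle between plate's own z axis and vertical below 0.05 rad and linear speed of plate below 0.02 m/s and distance of each of bottle, tip_box, tube_rack, dishes, flask, marker from where it was at the start of the episode below 0.02 m and angle between each of bottle, tip_box, tube_rack, dishes, flask, marker's own z axis and vertical below 0.2 rad); the robot touches nothing.
It fails at once if the culture plate is shoved out of its seat or lifted (more than 8 mm) (distance of plate from where it was at the start of the episode above 0.008 m).
It fails at once if another thing on the bench is lifted, knocked over or pushed away (more than 25 mm) (distance of any of bottle, tip_box, tube_rack, dishes, flask, marker from where it was at the start of the episode above 0.025 m or angle between any of bottle, tip_box, tube_rack, dishes, flask, marker's own z axis and vertical above 0.35 rad).
It also fails if it takes over 50 s, if anything falls off the work surface, if the arm or the gripper's body presses on something with over 40 N, if the wrist force passes 120 N, or if a joint passes its speed limit or range.

### The arm

A 7-joint arm with a two-finger parallel gripper is mounted at the origin on the work surface. World frame = base frame: x ahead of the robot, y to its left, z up, the work surface at z = 0. Lengths are in m, angles in rad, forces in N, time in s.
With the tool pointing down it reaches from about 0.4 to 0.9 m from the base axis. Payload 5.5 kg.
Tool frame: the origin (TCP) lies midway between the tips of the shut fingers; the grasp point (between the pads) lies 19 mm behind it (manip.grip_depth is the distance from the TCP to the grasp point, in m); z points along the fingers, x is the direction in which the jaws open and shut, and the axes are right-handed (so a half turn about z gives the same grasp; the last joint's range is limited). The gripper opens to 92 mm and grips with 3 to 60 N. Pads are 19 mm wide; open, the fingers measure 130 mm over their backs; the gripper's body (75 mm by 190 mm) begins 47 mm behind the grasp point.
Start: joints at [-0.853, 0.501, -0.427, 1.55, 0.221, 1.138, -0.21], TCP at [0.285, 0.584, 0.201] pointing down, gripper open.
Joint ranges: [-2.88, 2.88], [-0.31, 2.03], [-1.54, 1.56], [0.2, 2.42], [-1.41, 4.55], [0.19, 2.02], [-2.57, 2.57]. Speed limits (rad/s): [2.57, 2.57, 3.14, 3.14, 3.14, 3.14, 3.14].

### API

Orientations are given as a unit quaternion [x, y, z, w].
In Python, from bench import manip, effector, viewer gives the robot as it stands. Calls block until the motion is done:
- manip.move_pose(position, orientation): joint-space move of the TCP to a pose.
- manip.servo_line(position, ori=None, vel=0.15): straight line of the TCP; ori=None keeps the orientation; vel is the mean speed in m/s.
- manip.movej(angles): joint-space move.
- effector.open_jaws() and effector.close(f_grip=None): open the fingers fully, or close them until they stop; f_grip is the grip in N (None keeps the last).
- manip.sleep(seconds).
- manip.solve_ik(position, orientation): joint angles nearest the present ones, or None.
- viewer.get_image(name): name is "scene" or "side" or "wrist"; returns the picture (400x640x3 uint8, red, green, blue); there is no depth.
- viewer.get_calibration(name): a dict with "vfov" (degrees; the focal length in pixels is half the picture's height over the tangent of half this angle, whatever the lens; pixels are square), "cx", "cy" (the principal point, pixels), "eye" and "attitude" of the camera in the world. Camera axes: x right, y down, z forward; pixel columns grow to the right and rows downward; lengths in m; the calibration is good to about 2 mm. A picture is of the moment at which its call begins: read the wrist's pose just before it. get_calibration takes no time and is no camera call; for the wrist camera it gives the pose at the moment of the call.
A pose or a line that the arm cannot do raises manip.PlanningError and nothing moves.
- manip.hand_in(): hands the job in, once; it reports no verdict.
Readings, each from a call of its own:
- manip.current_clock(): time.
- manip.current_q(): joint angles.
- manip.current_joint_velocities(): joint speeds.
- manip.current_tau(): joint torques, N m.
- manip.current_tool_pos(): TCP position.
- manip.current_tcp_rot(): TCP orientation.
- manip.current_force(): force on the tool from outside, world axes, zero at the start.
- manip.current_wrist_torque(): the same for the moment, N m.
- manip.current_finger_gap(): finger opening in m.
Only numpy, scipy, OpenCV 4.12 (cv2) and the standard library are available. Lean on these libraries where they do the work, as an engineer would, in place of code of your own. Each camera call takes 0.05 s, during which the arm holds its last target.

## Working session

There is one attempt and no reset: what is moved stays moved. The work goes in short steps, each a Python script; the robot and the scene stay as the last script left them, time stands still between calls to the robot, and variables do not carry over. Pictures are saved under pics/ and viewed, and the job is handed in when it is done.

```bash
ls; mkdir -p pics
cat > h.py <<'E'
import numpy as np, cv2
from bench import manip, effector, viewer
from scipy.spatial.transform import Rotation as R
E
python3 - <<'E'
from h import *
for n in ["scene","side","wrist"]:
    c=viewer.get_calibration(n); print(n,c)
    cv2.imwrite(f"pics/{n}0.png",viewer.get_image(n)[:,:,::-1])
print(manip.current_tcp_rot(),manip.current_clock())
E
```

```text
pics
scene {'vfov': 45.68602478350706, 'cx': 326.7309622074832, 'cy': 196.8643080297001, 'eye': array([ 1.28292806, -0.47745735,  1.41910056]), 'attitude': array([ 0.8298983 ,  0.4678257 , -0.15578537, -0.26103418])}
side {'vfov': 51.00496394861703, 'cx': 328.1515216770684, 'cy': 194.15820331773088, 'eye': array([ 0.26127876, -0.98317185,  1.08855193]), 'attitude': array([ 0.91356215, -0.09803694,  0.05345038, -0.39107034])}
wrist {'vfov': 69.42057332112041, 'cx': 321.96307338928136, 'cy': 198.47367073771352, 'eye': array([0.22749628, 0.61296141, 0.38295736]), 'attitude': array([0.84175209, 0.52544497, 0.06402698, 0.10612046])}
[ 8.48303324e-01  5.29510023e-01 -6.83786427e-04  3.71975971e-04] 0.15
```

View pics/scene0.png

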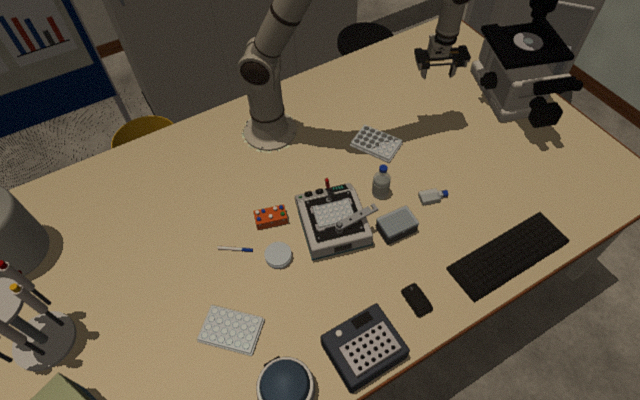

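View pics/side0.png

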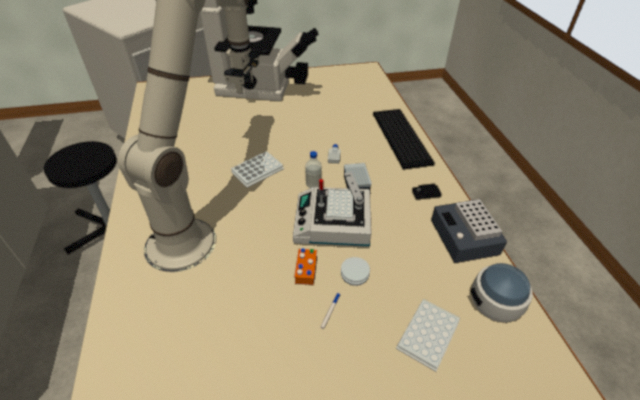

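View pics/wrist0.png

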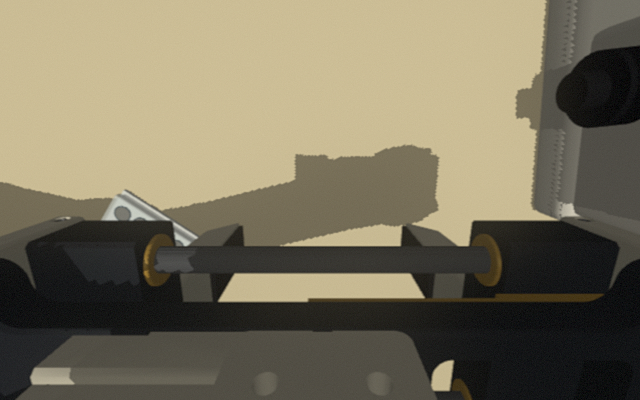

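The shaker with the strap and red lever is at scene (335,220) and side (333,212). The look-alike plates at scene (377,143) and (232,330), or side (257,168) and (428,333), lie on the bench off the shaker. The one meant is on the platform under the strap. I'll enlarge to confirm.

Run:
```python
import cv2,numpy as np
a=cv2.imread("pics/scene0.png")[150:270,270:430]; b=cv2.imread("pics/side0.png")[140:260,270:390]
cv2.imwrite("pics/sc_crop.png",cv2.resize(a,None,fx=5,fy=5,interpolation=cv2.INTER_CUBIC))
cv2.imwrite("pics/si_crop.png",cv2.resize(b,None,fx=5,fy=5,interpolation=cv2.INTER_CUBIC))
```

```text
(no output)
```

View pics/sc_crop.png

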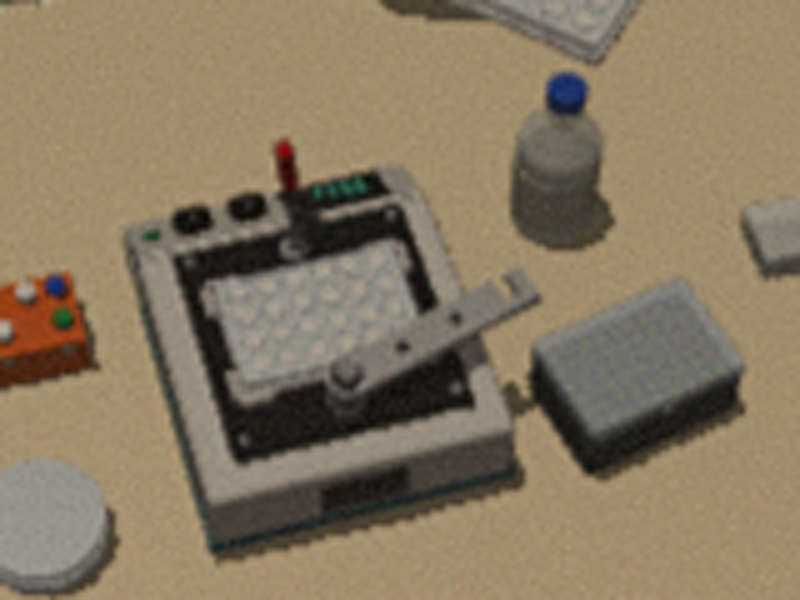

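View pics/si_crop.png

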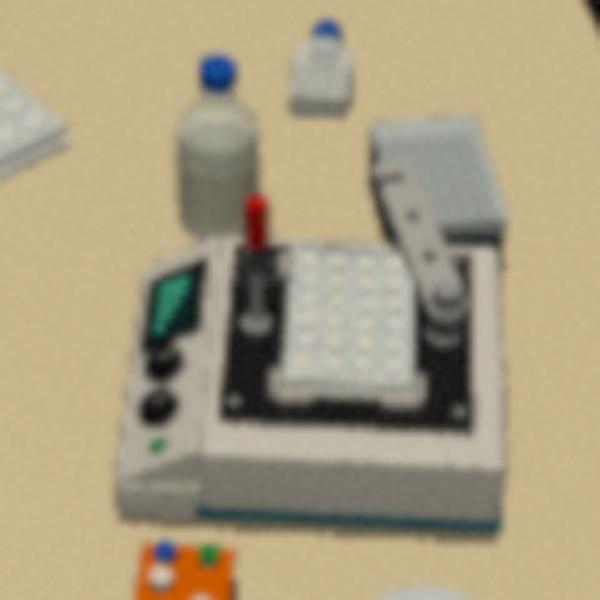

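The crop confirms it: the plate on the platform sits between the guides, with the strap open to the left, nut at scene crop (347,372) and notch near (520,285). The red lever is upright at (285,165), and the bottle and tip box are close to the strap's end. Now I'll triangulate coarsely.

```bash
cat >> h.py <<'E'
def ray(cal,px):
    f=200/np.tan(np.radians(cal['vfov'])/2)
    d=np.array([(px[0]-cal['cx'])/f,(px[1]-cal['cy'])/f,1.0])
    d=R.from_quat(cal['attitude']).apply(d); return np.array(cal['eye']),d/np.linalg.norm(d)
def onz(cal,px,z):
    e,d=ray(cal,px); return e+d*(z-e[2])/d[2]
def tri(c1,p1,c2,p2):
    e1,d1=ray(c1,p1);e2,d2=ray(c2,p2)
    s=np.linalg.lstsq(np.c_[d1,-d2],e2-e1,rcond=None)[0]
    a=e1+s[0]*d1;b=e2+s[1]*d2; return (a+b)/2,np.linalg.norm(a-b)
def proj(cal,P):
    f=200/np.tan(np.radians(cal['vfov'])/2)
    p=R.from_quat(cal['attitude']).inv().apply(np.atleast_2d(P)-cal['eye'])
    return p[:,:2]/p[:,2:]*f+[cal['cx'],cal['cy']]
E
python3 - <<'E'
from h import *
np.set_printoptions(precision=4,suppress=True)
cs=viewer.get_calibration("scene");cd=viewer.get_calibration("side")
S=lambda x,y:(270+(x+.5)/5-.5,150+(y+.5)/5-.5)
D=lambda x,y:(270+(x+.5)/5-.5,140+(y+.5)/5-.5)
print("nut",tri(cs,S(347,367),cd,D(448,297)),onz(cs,S(347,367),.133),onz(cd,D(448,297),.133))
print("levertip",tri(cs,S(285,145),cd,D(256,200)))
print("notch",onz(cs,S(515,282),.124),onz(cd,D(387,175),.124))
for p in [(391,213),(190,262),(245,440),(458,388)]: print("screw",onz(cs,S(*p),.092))
for p in [(234,400),(460,411)]: print("screwside",onz(cd,D(*p),.092))
print("stud",onz(cs,S(292,246),.124), "bottlecap",tri(cs,S(568,88),cd,D(218,68)))
for p in [(538,350),(683,282),(743,362),(592,438)]: print("tipbox",onz(cs,S(*p),.063))
E
```

```text
nut (array([ 0.5982, -0.0439,  0.1305]), np.float64(0.003877920852704049)) [ 0.5981 -0.0431  0.133 ] [ 0.598  -0.0487  0.133 ]
levertip (array([ 0.4756, -0.0148,  0.2102]), np.float64(0.0006048125353806393))
notch [0.5948 0.0892 0.124 ] [0.5927 0.0876 0.124 ]
screw [0.4854 0.0627 0.092 ]
screw [ 0.4487 -0.076   0.092 ]
screw [ 0.5892 -0.1148  0.092 ]
screw [0.628  0.0243 0.092 ]
screwside [ 0.4498 -0.0732  0.092 ]
screwside [ 0.5911 -0.1123  0.092 ]
stud [ 0.4931 -0.0212  0.124 ] bottlecap (array([0.4937, 0.1995, 0.1487]), np.float64(0.0004846324661907691))
tipbox [0.6166 0.0979 0.063 ]
tipbox [0.6227 0.2145 0.063 ]
tipbox [0.6964 0.21   0.063 ]
tipbox [0.692  0.0893 0.063 ]
```

```bash
cat >> h.py <<'E'
YAW=-0.257; POST=np.array([.598,-.043])
ex=np.array([np.cos(YAW),np.sin(YAW)]); ey=np.array([-ex[1],ex[0]])
ORG=POST-.063*ex
def W(x,y,z): return np.r_[ORG+x*ex+y*ey,z]
def Q(a): return [np.cos(a/2),np.sin(a/2),0,0]
QY=Q(YAW+np.pi/2)
E
python3 - <<'E'
from h import *
np.set_printoptions(precision=4,suppress=True)
effector.close(10)
manip.move_pose(W(0.0,0.0,.36),QY)
c=viewer.get_calibration("wrist"); im=viewer.get_image("wrist")
cv2.imwrite("pics/w1.png",im[:,:,::-1]); 
import pickle; pickle.dump(c,open("w1.pkl","wb"))
print(c,manip.current_clock(),manip.current_q(),manip.current_finger_gap(),manip.current_force())
E
```

```text
{'vfov': 69.42057332112041, 'cx': 321.96307338928136, 'cy': 198.47367073771352, 'eye': array([ 0.4747, -0.0087,  0.5428]), 'attitude': array([0.7853, 0.6066, 0.0747, 0.0983])} 4.05 [ 0.0637  0.1541 -0.0747  1.6241  0.0114  1.3643  1.3031] -8.497327724227505e-05 [-0.2444 -0.2382 -0.5565]
```

View pics/w1.png

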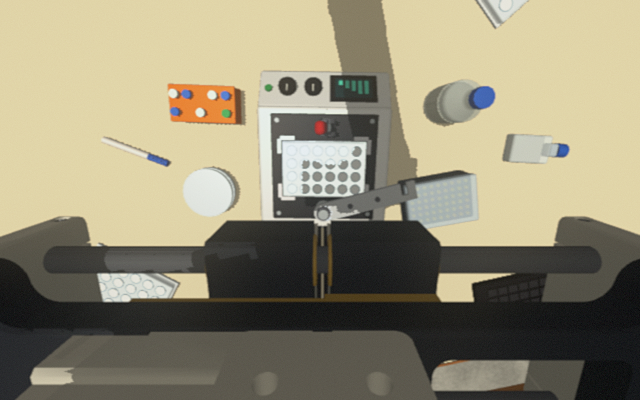

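The wrist view shows the nut at (323,214), the notch at about (410,194), the red lever tip at (320,127), platform screws at (277,120) and (367,120), and the tip box just beyond the strap's end.

Run:
```python
from h import *
import pickle
np.set_printoptions(precision=4,suppress=True)
c=pickle.load(open("w1.pkl","rb"))
im=cv2.imread("pics/w1.png")
cv2.imwrite("pics/w1c.png",cv2.resize(im[60:225,240:440],None,fx=4,fy=3.6,interpolation=cv2.INTER_CUBIC)[:600,:800])
def sh(P): d=P[:2]-ORG; return np.array([d@ex,d@ey])*1000
for n,p,z in [("nut",(323,214),.133),("notch",(410,194),.124),("levertip",(320,127),.21),("scr",(277,120),.092),("scr",(367,120),.092),("bottlecap",(483,97),.15)]:
    P=onz(c,p,z); print(n,P,sh(P))
e,d=proj(c,[W(63,0,133)*0+W(.063,0,.133),W(-.063,0,.124)])
print(e,d)
```

```text
nut [ 0.5981 -0.0402  0.133 ] [62.4032  2.7446]
notch [0.6034 0.0924 0.124 ] [ 33.7904 132.2707]
levertip [ 0.4756 -0.0119  0.21  ] [-63.3125  -1.009 ]
scr [ 0.4496 -0.0731  0.092 ] [-72.8854 -66.8446]
scr [0.4839 0.0581 0.092 ] [-73.0685  68.7838]
bottlecap [0.4925 0.2001 0.15  ] [-100.8027  208.3394]
[321.1505 214.3808] [321.2433 126.9213]
```

View pics/w1c.png

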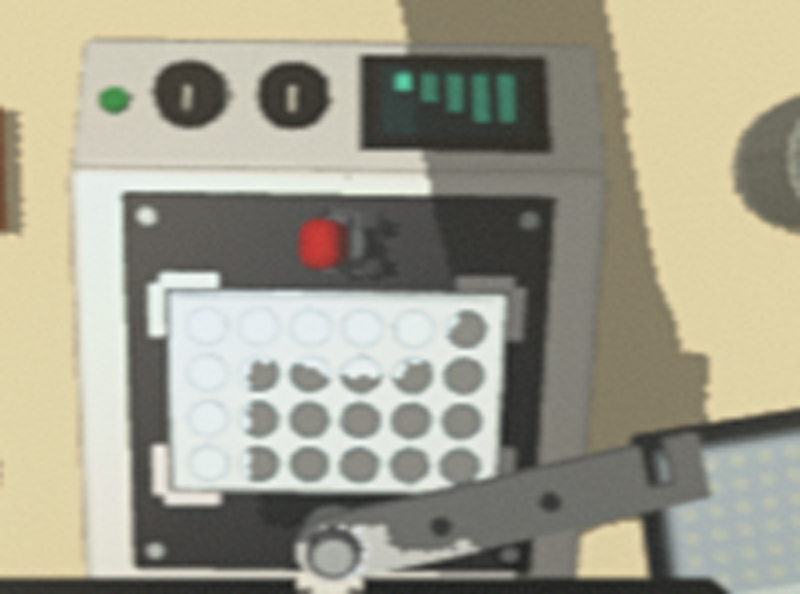

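```bash
sed -i 's/POST=np.array(\[.598,-.043\])/POST=np.array([.598,-.0417])/' h.py
cat >> h.py <<'E'
def fp(th,r=.065,h=.019,clr=0.,z=.1125):
    u=np.array([-np.cos(th),np.sin(th)]); n=np.array([np.sin(th),np.cos(th)])
    s=np.array([.063,0])+r*u+n*(.014+.0095*np.sin(th)+h*np.cos(th)+clr)
    return W(s[0],s[1],z)
def sh(P): d=np.asarray(P)[:2]-ORG; return np.array([d@ex,d@ey])*1000
E
python3 - <<'E'
from h import *
np.set_printoptions(precision=4,suppress=True)
manip.move_pose(fp(1.33,clr=.015,z=.2),QY)
manip.servo_line(fp(1.33,clr=.015),vel=.1)
print(manip.current_clock(),manip.current_force())
for th in [1.25,1.1,.95]:
    manip.servo_line(fp(th),vel=.1); print(th,manip.current_clock(),manip.current_force(),manip.current_tool_pos())
cv2.imwrite("pics/s2.png",np.vstack([cv2.resize(viewer.get_image(n)[130:280,250:450][:,:,::-1],None,fx=3.9,fy=2*1.0*1.95/1.95,interpolation=cv2.INTER_CUBIC) for n in ("scene","side")]))
E
```

```text
5.8833 [ 1.425  -0.2514  0.3847]
1.25 6.225 [ 0.4008 -1.1375  0.3568] [0.6232 0.0252 0.1133]
1.1 6.475 [ 0.0184  0.6903 -0.0162] [0.6148 0.0287 0.1127]
0.95 6.725 [-0.3874  0.0253 -0.0248] [0.6054 0.0308 0.1125]
```

View pics/s2.png

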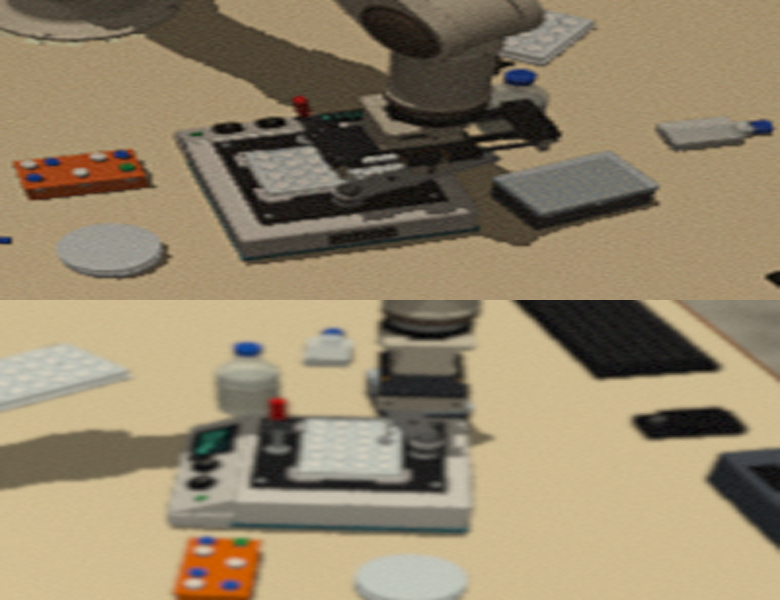

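Run:
```python
from h import *
manip_c=viewer.get_image("scene")[160:270,280:420][:,:,::-1]
cv2.imwrite("pics/s3.png",cv2.resize(manip_c,None,fx=5.4,fy=5.4,interpolation=cv2.INTER_CUBIC))
```

```text
(no output)
```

View pics/s3.png

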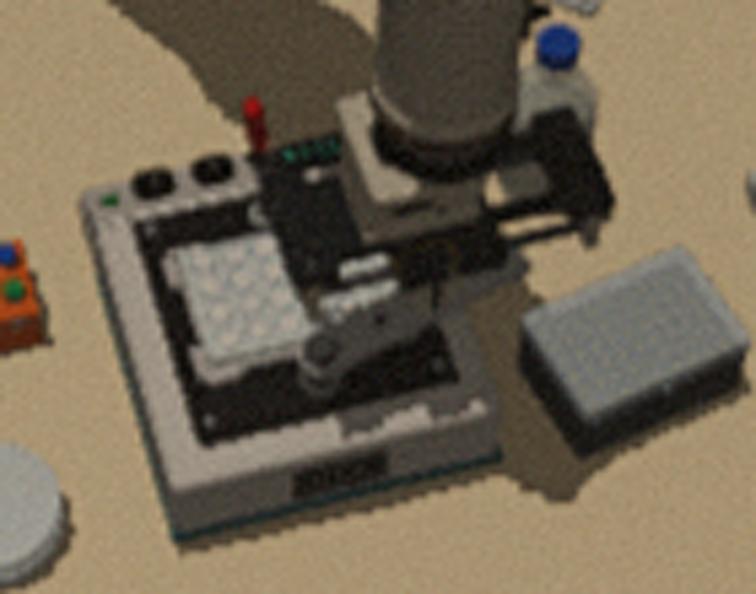

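Run:
```python
from h import *
im=cv2.imread("pics/s3.png"); c=viewer.get_calibration("scene")
for th,col in [(1.33,(0,0,255)),(.95,(0,255,0)),(1.15,(255,0,0))]:
    u=np.array([-np.cos(th),np.sin(th)]); n=np.array([np.sin(th),np.cos(th)])
    P=[]
    for a in (-.014,.014):
        q=[np.r_[W(*(np.array([.063,0])+r*u+a*n),.124)] for r in (0,.143)]
        p=((proj(c,q)-[280,160]+.5)*5.4-.5).astype(int)
        cv2.line(im,tuple(map(int,p[0])),tuple(map(int,p[1])),col,1)
p=((proj(c,[manip.current_tool_pos()])-[280,160]+.5)*5.4).astype(int)[0]
cv2.circle(im,tuple(map(int,p)),4,(0,255,255),-1)
cv2.imwrite("pics/s4.png",im); print(sh(manip.current_tool_pos()))
```

```text
[52.34928632 71.91377933]
```

View pics/s4.png

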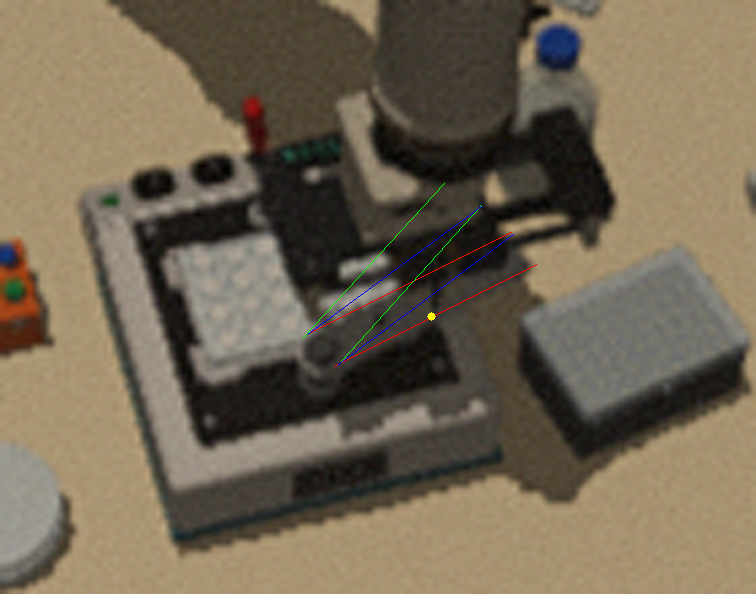

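Run:
```python
from h import *
np.set_printoptions(precision=3,suppress=True)
for th in [.85,.75,.65]:
    manip.servo_line(fp(th),vel=.1); print(th,manip.current_clock(),manip.current_force(),sh(manip.current_tool_pos()),manip.current_tool_pos()[2])
im=viewer.get_image("scene")[160:270,280:420][:,:,::-1]
cv2.imwrite("pics/s5.png",cv2.resize(im,None,fx=5.4,fy=5.4,interpolation=cv2.INTER_CUBIC))
im=viewer.get_image("wrist")[:,:,::-1]
cv2.imwrite("pics/w5.png",im)
```

```text
0.85 7.125 [0.015 0.484 0.495] [45.083 71.035] 0.11244031430441095
0.75 7.375 [-0.186 -0.228  0.271] [38.582 69.329] 0.11251647497212647
0.65 7.625 [-0.32  -0.161 -0.265] [32.07  66.943] 0.11251058950304813
```

View pics/s5.png

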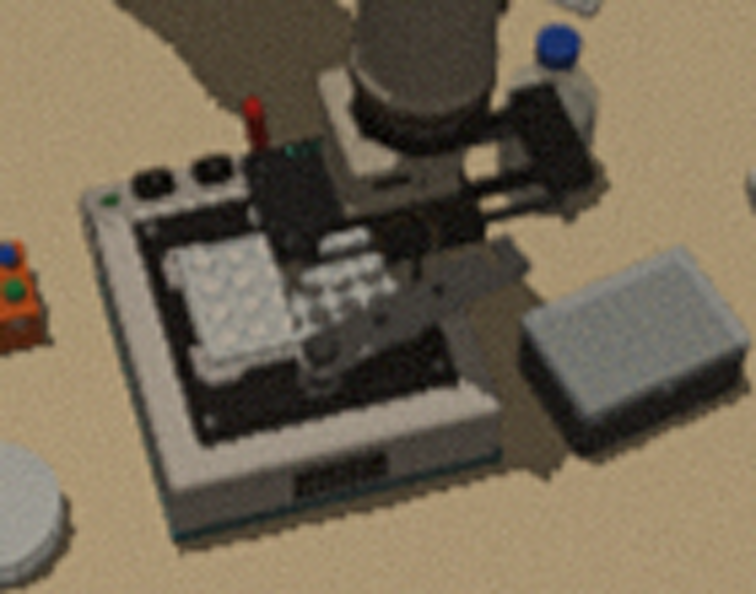

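View pics/w5.png

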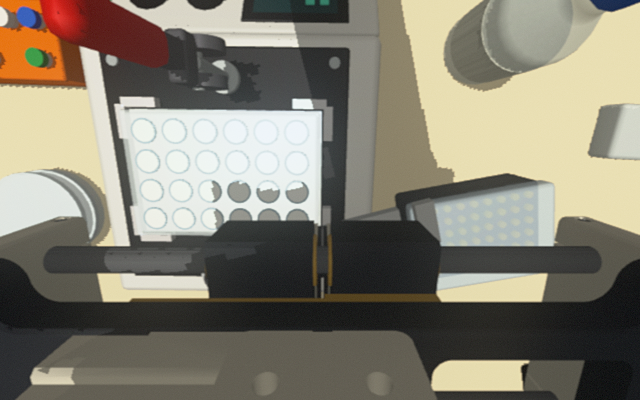

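Run:
```python
from h import *
out=[]
t=manip.current_tool_pos()
for n,(x0,y0) in [("scene",(310,175)),("side",(300,145))]:
    im=viewer.get_image(n)[y0:y0+75,x0:x0+100][:,:,::-1]; c=viewer.get_calibration(n)
    im=cv2.resize(im,None,fx=7,fy=7,interpolation=cv2.INTER_CUBIC)
    for P,col in [(t,(0,255,255)),(t+[0,0,.02],(0,255,0)),(t+[0,0,.066],(255,0,0))]:
        p=(proj(c,[P])[0]-[x0,y0]+.5)*7-.5; cv2.circle(im,tuple(map(int,p)),3,col,-1)
    cv2.imwrite(f"pics/{n}6.png",im)
```

```text
(no output)
```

View pics/scene6.png

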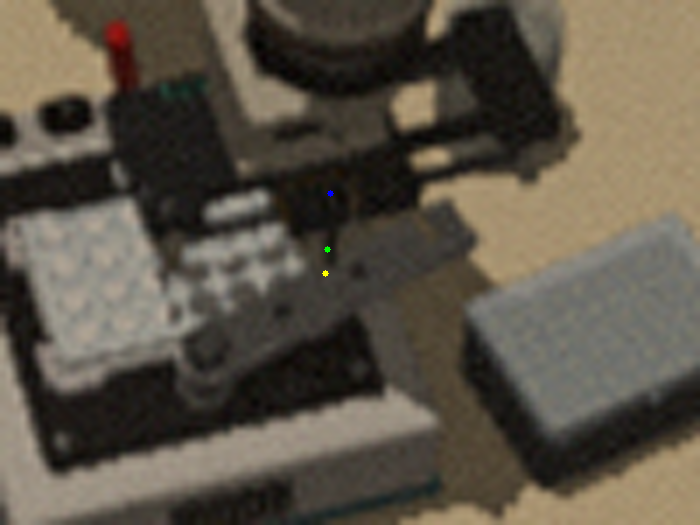

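View pics/side6.png

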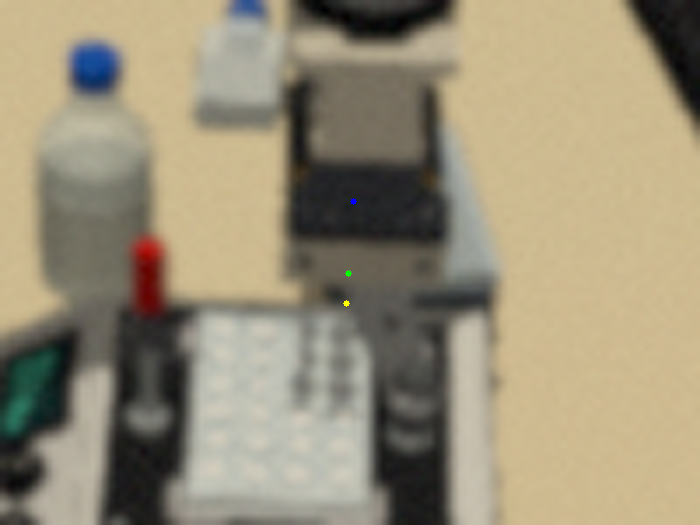

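Run:
```python
from h import *
out=[]
for n,(x0,y0) in [("scene",(335,190)),("side",(325,165))]:
    im=np.mean([viewer.get_image(n)[y0:y0+45,x0:x0+50].astype(float) for _ in range(3)],0)[:,:,::-1]
    im=np.clip(im*1.8,0,255).astype(np.uint8)
    out.append(cv2.resize(im,None,fx=8,fy=8,interpolation=cv2.INTER_CUBIC))
w=viewer.get_image("wrist")[180:320,200:460,::-1]
cv2.imwrite("pics/c7.png",np.hstack(out)); cv2.imwrite("pics/w7.png",np.clip(cv2.resize(w,None,fx=3,fy=3)*1.0*1.6,0,255))
```

```text
[ WARN:0@11.240] global loadsave.cpp:1063 imwrite_ Unsupported depth image for selected encoder is fallbacked to CV_8U.
```

View pics/c7.png

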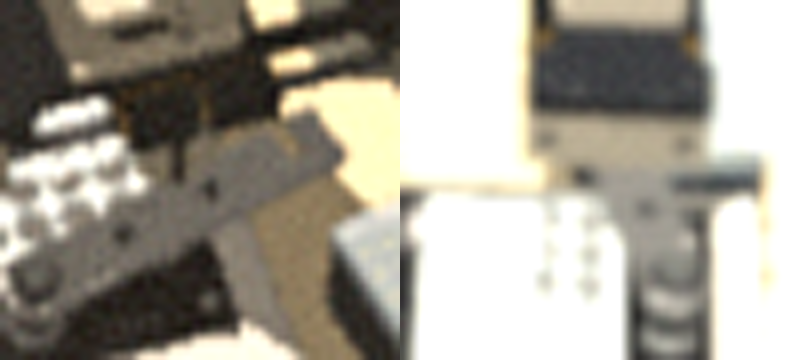

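View pics/w7.png

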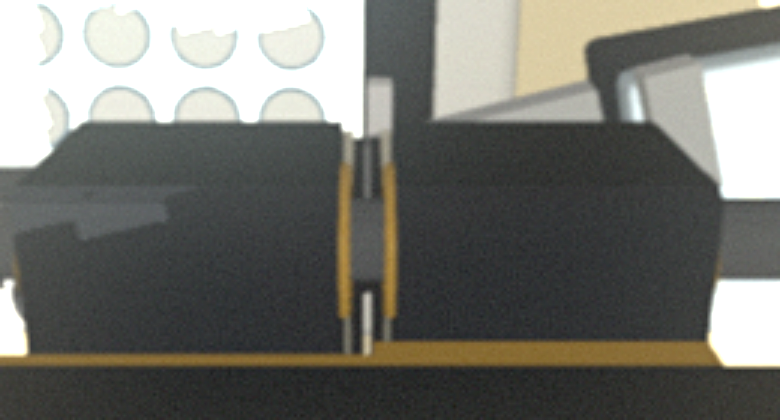

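```bash
cat >> h.py <<'E'
def crop(name,x0,y0,w,h,k):
    im=viewer.get_image(name)[y0:y0+h,x0:x0+w,::-1].astype(float)*1.5
    return cv2.resize(np.clip(im,0,255).astype(np.uint8),None,fx=k,fy=k,interpolation=cv2.INTER_CUBIC)
E
python3 - <<'E'
from h import *
np.set_printoptions(precision=3,suppress=True)
x,y=sh(manip.current_tool_pos())/1000
manip.servo_line(W(x,y,.16),vel=.15)
manip.servo_line(W(.095,.075,.16),vel=.2)
manip.sleep(.1)
a=crop("scene",315,170,90,70,5)
f0=manip.current_force()
manip.servo_line(W(.095,.075,.108),vel=.15); print(manip.current_clock())
for xx in (.086,.080,.075,.070):
    manip.servo_line(W(xx,.075,.108),vel=.06); print(sh(manip.current_tool_pos()),manip.current_force()-f0)
b=crop("scene",315,170,90,70,5)
cv2.imwrite("pics/c8.png",np.vstack([a,b])[:600] if 0 else np.hstack([a,b])[:, :900])
cv2.imwrite("pics/c8.png",cv2.resize(np.hstack([a,b]),None,fx=.88,fy=.88))
E
```

```text
9.7583
[86.034 75.385] [-0.876 -1.555 -0.338]
[79.642 75.136] [ 0.204 -1.193  1.25 ]
[74.634 75.054] [ 0.17  -0.351  0.139]
[69.629 75.058] [0.46  0.063 0.615]
```

View pics/c8.png

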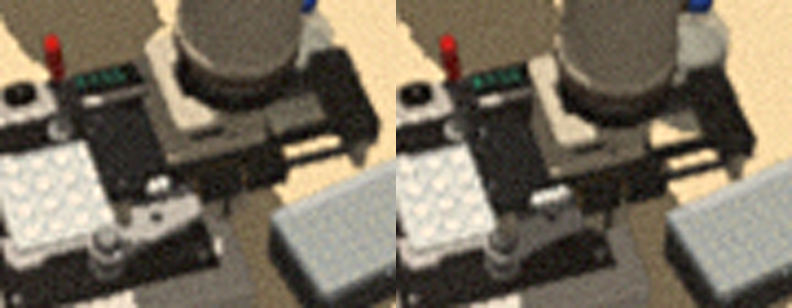

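Run:
```python
from h import *
np.set_printoptions(precision=3,suppress=True)
for xx in (.065,.061,.057,.053,.049):
    manip.servo_line(W(xx,.075,.108),vel=.06); manip.sleep(.05); print(sh(manip.current_tool_pos()),manip.current_force())
b=crop("scene",330,180,60,50,11)
c=viewer.get_calibration("scene")
p=(proj(c,[manip.current_tool_pos()])[0]-[330,180]+.5)*11
cv2.circle(b,tuple(map(int,p)),3,(0,255,255),-1)
cv2.imwrite("pics/c9.png",b)
```

```text
[64.867 75.064] [0.148 0.27  0.449]
[60.898 75.023] [0.587 0.498 0.15 ]
[56.914 75.02 ] [-0.356  0.332  0.164]
[52.919 75.025] [ 1.165  0.213 -0.622]
[48.931 75.038] [ 0.098 -0.643 -0.241]
```

View pics/c9.png

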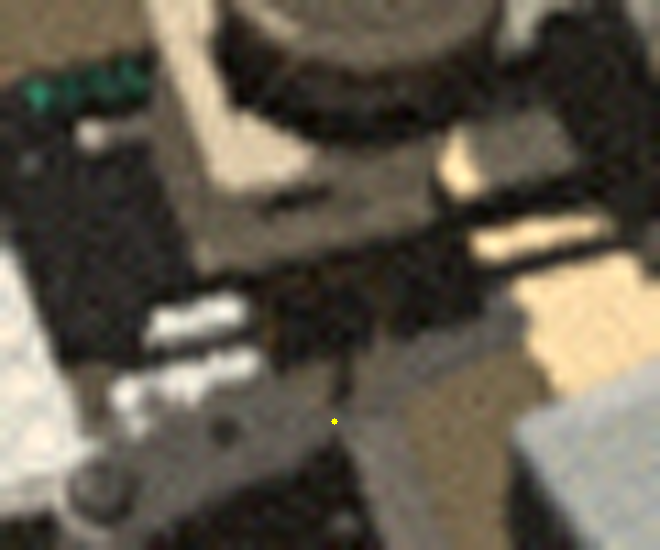

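Run:
```python
from h import *
np.set_printoptions(precision=3,suppress=True)
manip.servo_line(W(.094,.075,.108),vel=.2)
z=.098; manip.servo_line(W(.094,.09,z),vel=.1)
manip.sleep(.15); f0=manip.current_force()
while z>.062:
    z-=.003; manip.servo_line(W(.094,.09,z),vel=.05); f=manip.current_force()-f0
    print(round(z,4),manip.current_tool_pos()[2],f)
    if f[2]>4: break
b=np.hstack([crop("scene",340,180,60,50,7),crop("side",325,165,50,50,7)])
cv2.imwrite("pics/c10.png",b); print(manip.current_clock())
```

```text
0.095 0.09482590718652012 [-0.712 -0.16   0.354]
0.092 0.09167898666990276 [-1.567 -0.475  0.538]
0.089 0.08868699175751507 [-0.923  1.139  1.032]
0.086 0.0857172849592554 [-0.812  0.416  0.372]
0.083 0.08271028624912477 [-0.805  0.937  0.349]
0.08 0.07971975740001233 [-0.988 -0.615 -0.245]
0.077 0.0766828174448107 [-0.787 -0.005  0.815]
0.074 0.073679538315234 [0.406 0.094 0.589]
0.071 0.07066531996757214 [-0.664 -0.412  0.16 ]
0.068 0.06771085440668148 [-0.692  0.029 -0.138]
0.065 0.06469621937312325 [-0.492 -0.117  0.586]
0.062 0.06190449557390855 [ 0.495 -0.555 -0.761]
16.3667
```

View pics/c10.png

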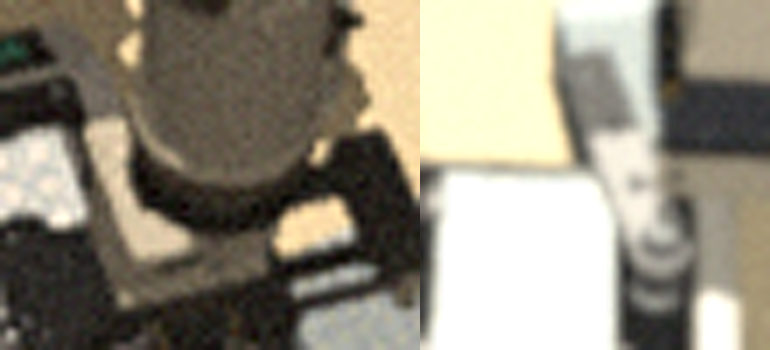

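Run:
```python
from h import *
np.set_printoptions(precision=3,suppress=True)
import pickle
x,y=sh(manip.current_tool_pos())/1000
manip.servo_line(W(x,y,.17),vel=.3)
t=manip.current_tool_pos(); r=R.from_quat(manip.current_tcp_rot()); c=viewer.get_calibration("wrist"); im=viewer.get_image("wrist")[:,:,::-1].copy()
P=[t+r.apply([0,0,-d]) for d in (0,.019,.04,.066)]
print(proj(c,P), manip.current_finger_gap())
for p,col in zip(proj(c,P),[(0,255,255),(0,255,0),(255,0,0),(0,0,255)]): cv2.circle(im,tuple(map(int,p)),3,col,-1)
cv2.imwrite("pics/w11.png",im)
outs=[]
for n,(x0,y0) in [("scene",(345,165)),("side",(335,150))]:
    b=crop(n,x0,y0,60,60,6.6); c=viewer.get_calibration(n)
    for p,col in zip(proj(c,P),[(0,255,255),(0,255,0),(255,0,0),(0,0,255)]): cv2.circle(b,tuple(map(int,(p-[x0,y0]+.5)*6.6)),2,col,-1)
    outs.append(b)
cv2.imwrite("pics/c11.png",np.hstack(outs)); print(manip.current_clock())
```

```text
[[321.294 225.076]
 [321.152 235.577]
 [320.955 250.095]
 [320.626 274.397]] 0.0004937873868458068
17.025
```

View pics/w11.png

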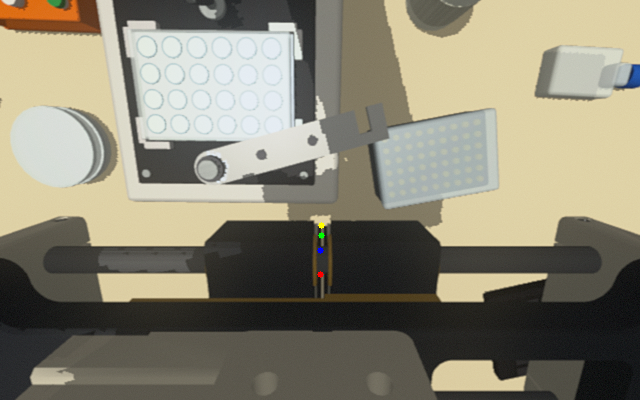

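View pics/c11.png

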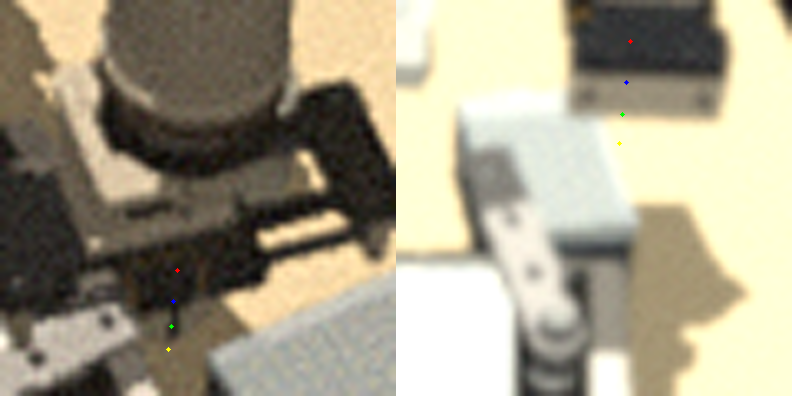

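Run:
```python
from h import *
np.set_printoptions(precision=1,suppress=True)
c=viewer.get_calibration("wrist"); im=cv2.imread("pics/w11.png")
for p,nm in [((.063,0,.133),'post'),((.104,.105,.08),'RLcorner'),((.104,-.105,.08),'RR'),((.094,.09,.08),'touch'),((.083,.082,.092),'platRL')]:
    q=proj(c,[W(*p)])[0]; print(nm,q); cv2.circle(im,tuple(map(int,q)),3,(255,0,255),-1)
cv2.imwrite("pics/w12.png",im[:330])
print(R.from_quat(manip.current_tcp_rot()).as_matrix(), sh(manip.current_tool_pos()),manip.current_tool_pos())
```

```text
post [204.5 172.6]
RLcorner [337.7 205.8]
RR [123.  205.7]
touch [322.3 195.9]
platRL [313.6 187.3]
[[ 0.3  1.  -0. ]
 [ 1.  -0.3 -0. ]
 [-0.  -0.  -1. ]] [92.8 89.5] [0.6 0.  0.2]
```

View pics/w12.png

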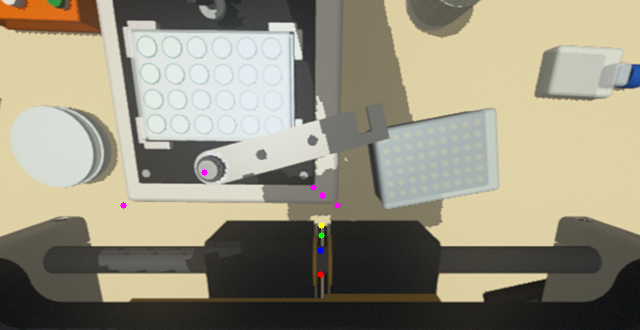

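Run:
```python
from h import *
np.set_printoptions(precision=4,suppress=True)
z=.064; manip.servo_line(W(.092,.089,z),vel=.25)
f0=manip.current_force()
while z>.042:
    z-=.0025; manip.servo_line(W(.092,.089,z),vel=.08); f=manip.current_force()-f0
    print(round(z,4),manip.current_tool_pos()[2],f)
    if f[2]>4: break
b=np.hstack([crop("scene",340,180,60,50,7),crop("side",325,165,50,50,7)])
cv2.imwrite("pics/c13.png",b); print(manip.current_clock())
```

```text
0.0615 0.061882037701751214 [-1.8973  1.467   3.4532]
0.059 0.06036187411559072 [-2.8511  2.5277  7.8405]
18.2
```

View pics/c13.png

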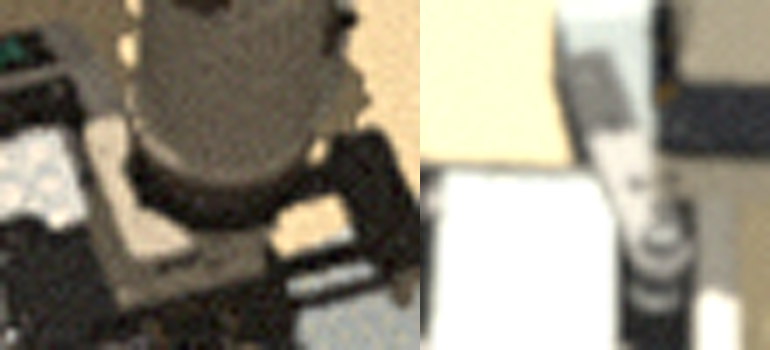

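The finger touched the 80 mm housing at a reported z of about 62 mm. So the real fingertip is about 18 to 19 mm behind the reported TCP (at the grasp point), and my earlier sweeps passed above the strap. I'll correct z by 18.5 mm and redo the sweep.

Run:
```python
from h import *
np.set_printoptions(precision=2,suppress=True)
z=.094
manip.servo_line(W(.092,.085,z),vel=.15)
manip.sleep(.1); f0=manip.current_force()
for th in [1.25,1.1,.95,.8]:
    manip.servo_line(fp(th,z=z),vel=.1); print(th,manip.current_clock(),manip.current_force()-f0,sh(manip.current_tool_pos()))
cv2.imwrite("pics/c14.png",np.hstack([crop("scene",320,170,75,65,6),crop("side",310,150,60,65,5.5)[:390,:]] if 0 else [crop("scene",310,170,90,65,7)]))
```

```text
1.25 19.0917 [ 0.9  -0.88 -0.11] [69.78 70.63]
1.1 19.3417 [1.05 0.16 2.07] [61.65 72.35]
0.95 19.5917 [ 1.84 -0.88  2.09] [52.23 72.17]
0.8 19.8417 [ 1.86 -0.46  1.87] [42.32 70.48]
```

View pics/c14.png

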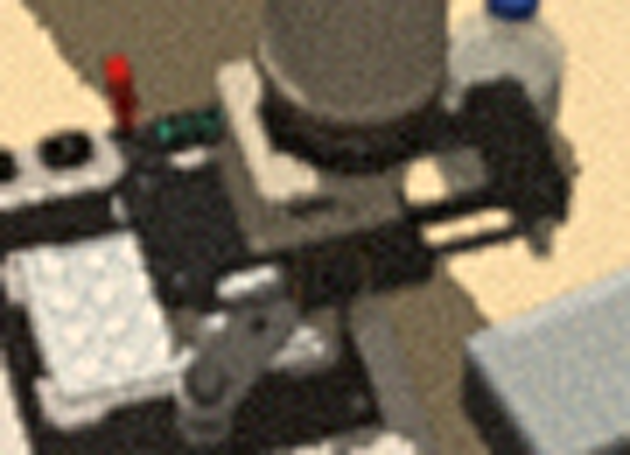

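The strap is now turning with the finger.

Run:
```python
from h import *
np.set_printoptions(precision=2,suppress=True)
z=.094
for th in [.65,.5,.35,.2,.1]:
    manip.servo_line(fp(th,z=z),vel=.1); print(th,manip.current_clock(),manip.current_force(),sh(manip.current_tool_pos()))
cv2.imwrite("pics/c15.png",crop("scene",290,160,100,80,7)); cv2.imwrite("pics/w15.png",viewer.get_image("wrist")[:,:,::-1])
```

```text
0.65 20.1417 [ 1.91 -1.18  3.44] [32.48 67.17]
0.5 20.4 [1.15 0.6  2.61] [22.94 62.16]
0.35 20.6583 [ 0.43 -0.27  4.04] [14.   55.33]
0.2 20.925 [1.94 1.15 3.36] [ 6.14 46.77]
0.1 21.175 [ 1.48 -0.05  2.87] [ 1.65 40.14]
```

View pics/c15.png

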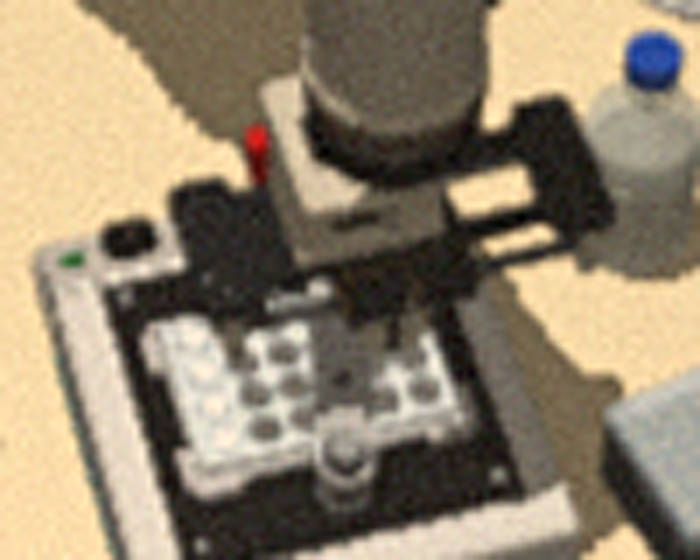

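View pics/w15.png

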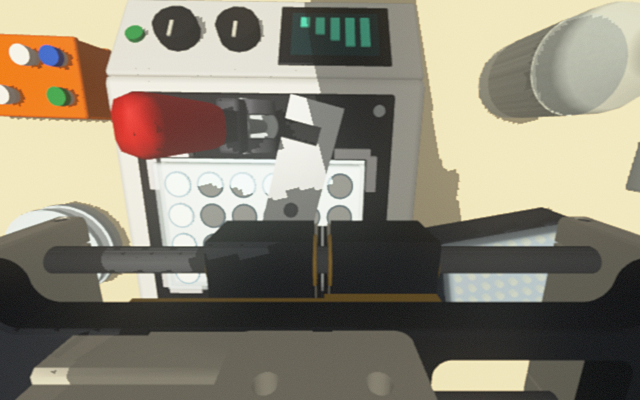

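Run:
```python
from h import *
np.set_printoptions(precision=2,suppress=True)
z=.096
y=.033
manip.servo_line(W(0,y,z),vel=.1)
for i in range(9):
    f=manip.current_force(); print(y,manip.current_clock(),f,sh(manip.current_tool_pos()))
    if np.hypot(f[0],f[1])>12: break
    y-=.003; manip.servo_line(W(0,y,z),vel=.05)
cv2.imwrite("pics/w16.png",viewer.get_image("wrist")[:300,:,::-1])
```

```text
0.033 21.525 [0.68 0.83 2.41] [-1.18 32.69]
0.030000000000000002 21.775 [-1.22  2.94  3.32] [-1.07 30.13]
0.027000000000000003 22.025 [-1.01  3.22  2.06] [-0.34 26.91]
0.024000000000000004 22.275 [-2.05  3.69  2.05] [-0.11 23.8 ]
0.021000000000000005 22.525 [-2.66  2.8   3.23] [-0.1  20.87]
0.018000000000000006 22.775 [-1.01  7.52  3.11] [-0.22 19.72]
0.015000000000000006 23.025 [-0.72 11.02  4.  ] [-0.13 18.78]
0.012000000000000007 23.275 [ 0.69 14.37  3.67] [-0.02 17.81]
```

View pics/w16.png

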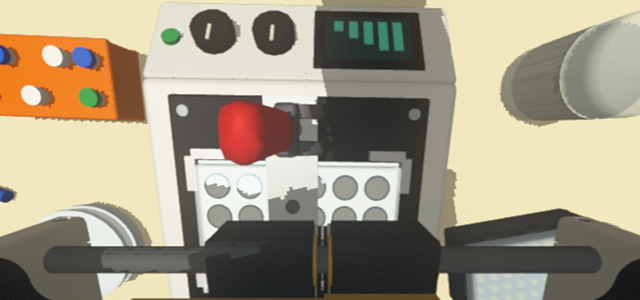

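Run:
```python
from h import *
np.set_printoptions(precision=2,suppress=True)
z=.096
for y in (.009,.006):
    manip.servo_line(W(0,y,z),vel=.05); print(y,manip.current_force(),sh(manip.current_tool_pos()))
manip.servo_line(W(0,.035,z),vel=.2)
manip.servo_line(W(.02,.06,.17),vel=.3); manip.sleep(.1)
cv2.imwrite("pics/w17.png",viewer.get_image("wrist")[:300,:,::-1]); cv2.imwrite("pics/c17.png",crop("scene",290,160,80,75,8))
print(manip.current_clock(),manip.current_force())
```

```text
0.009 [-0.23  4.18  6.9 ] [ 1.88 11.09]
0.006 [0.21 2.59 8.54] [2.44 6.73]
24.7333 [ 0.31 -0.62 -0.57]
```

View pics/w17.png

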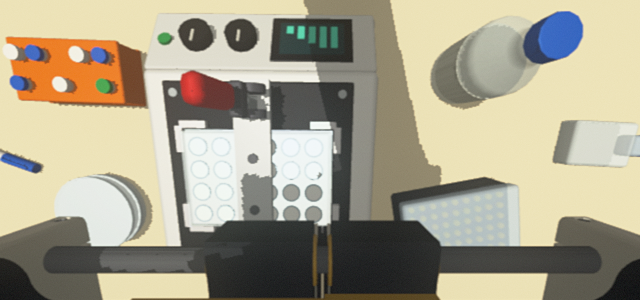

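View pics/c17.png

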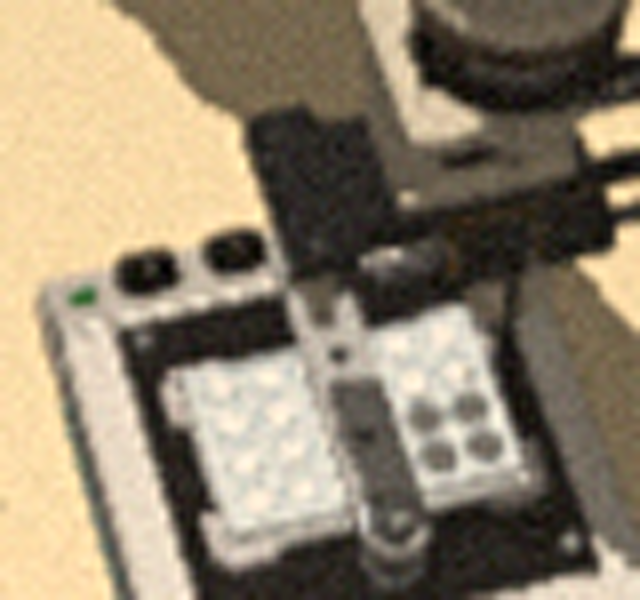

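Run:
```python
from h import *
im=cv2.imread("pics/w17.png")[60:225,150:350]
cv2.imwrite("pics/w17c.png",cv2.resize(im,None,fx=3.6,fy=3.6,interpolation=cv2.INTER_CUBIC))
```

```text
(no output)
```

View pics/w17c.png

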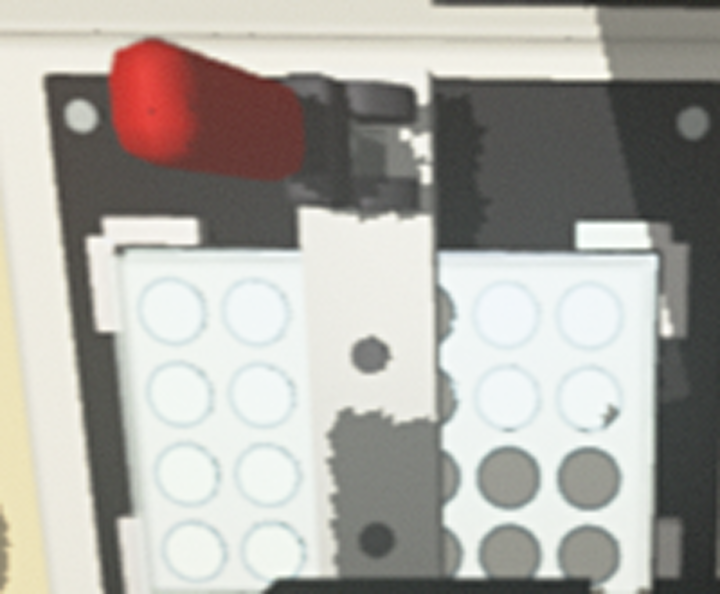

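Run:
```python
from h import *
np.set_printoptions(precision=1,suppress=True)
for dz in (0,.0185):
    c=dict(viewer.get_calibration("wrist")); c['eye']=np.array(c['eye'])+[0,0,dz]
    F=lambda x,y:((x+.5)/3.6+150-.5,(y+.5)/3.6+60-.5)
    print(dz,"screws",[sh(onz(c,F(*p),.092)) for p in [(81,116),(693,124)]])
    print("plate TL,TR",[sh(onz(c,F(*p),.109)) for p in [(120,250),(658,258)]])
    R_=[sh(onz(c,F(*p),.124)) for p in [(430,75),(434,210),(442,575)]]
    L_=[sh(onz(c,F(*p),.124)) for p in [(300,210),(306,300)]]
    print("R",R_,"L",L_)
```

```text
0 screws [array([-74. , -68.8]), array([-72. ,  75.7])]
plate TL,TR [array([-43.4, -55.2]), array([-41.4,  67.2])]
R [array([-78.3,  19.7]), array([-51.6,  19.3]), array([29.3, 17.5])] L [array([-51.7,  -9. ]), array([-33. ,  -9.1])]
0.0185 screws [array([-76.1, -77.9]), array([-73.8,  76.9])]
plate TL,TR [array([-43.3, -63.9]), array([-41.1,  67.7])]
R [array([-81. ,  16.5]), array([-52.1,  16.1]), array([35.4, 14.1])] L [array([-52.2, -14.6]), array([-32. , -14.7])]
```

The strap reads home: its edges give an angle of about 0.01 to 0.02 rad, and the lever fork straddles the end. The last push slipped over the top, but only after the stop had been reached at up to 14 N. Now the lever: I'll go over it to the right side and push along its arc.

```bash
cat >> h.py <<'E'
def lp(phi,rho=.055,off=.006,ht=.005,zo=.0185):
    y=rho*np.sin(phi)-off*np.cos(phi)-ht+.0015; z=.137+rho*np.cos(phi)+off*np.sin(phi)-zo
    return W(-.063,y,z)
E
python3 - <<'E'
from h import *
np.set_printoptions(precision=2,suppress=True)
manip.servo_line(W(.0,.03,.222),vel=.35)
manip.servo_line(W(-.063,-.055,.222),vel=.35)
manip.servo_line(W(-.063,-.045,.17),vel=.3)
manip.sleep(.1); print(manip.current_clock(),manip.current_force())
for ph in (-.15,.1,.35):
    manip.servo_line(lp(ph),vel=.12); print(ph,manip.current_clock(),manip.current_force(),sh(manip.current_tool_pos()))
cv2.imwrite("pics/c18.png",np.hstack([crop("scene",300,160,70,70,5.6),crop("side",295,150,70,70,5.6)]))
E
```

```text
25.9417 [ 0.03 -0.12 -0.86]
-0.15 26.3167 [ 0.07 -0.48  0.12] [-62.17 -17.28]
0.1 26.5833 [0.7  0.82 0.2 ] [-62.75  -4.12]
0.35 26.85 [ 1.13  0.6  -0.92] [-63.06   9.75]
```

View pics/c18.png

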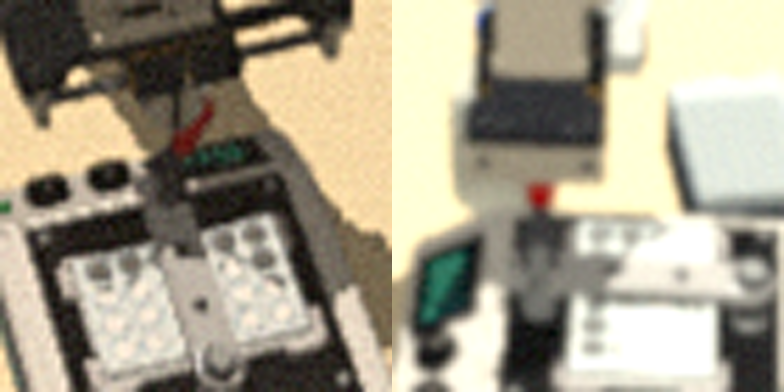

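The lever is following, leaning left, so I'll continue along the arc.

Run:
```python
from h import *
np.set_printoptions(precision=2,suppress=True)
for ph in (.6,.85,1.1,1.3,1.45):
    manip.servo_line(lp(ph),vel=.1); print(ph,manip.current_clock(),manip.current_force(),sh(manip.current_tool_pos()),manip.current_tool_pos()[2]*1000,lp(ph)[2]*1000)
    if np.linalg.norm(manip.current_force())>35: break
cv2.imwrite("pics/c19.png",np.hstack([crop("scene",300,160,70,70,5.6),crop("side",295,150,70,70,5.6)]))
```

```text
0.6 27.2417 [-0.3   0.7   0.58] [-63.18  23.  ] 167.07915321947056 167.28131366040256
0.85 27.5333 [-0.06 -0.05 -0.37] [-63.34  34.21] 159.0175141504857 159.3067554545158
1.1 27.825 [ 0.2  -0.13 -0.02] [-63.39  42.89] 148.51505621050197 148.79503083877538
1.3 28.0833 [-0.33  0.47  0.11] [-63.39  47.78] 138.84229711661877 138.9937846868555
1.45 28.3333 [ 0.05  0.1  -0.38] [-63.27  50.16] 131.0336921321037 131.0839302614307
```

View pics/c19.png

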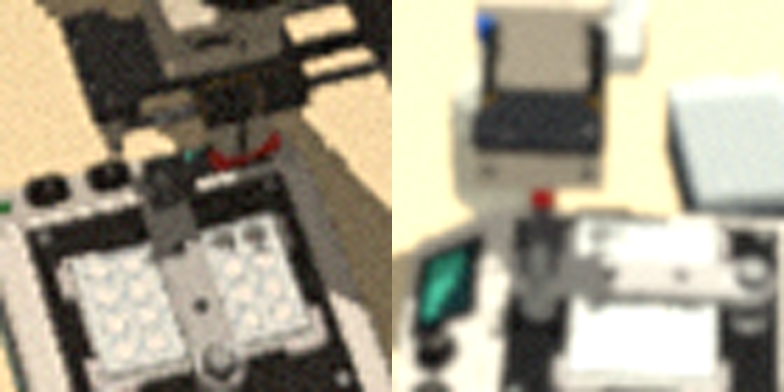

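Run:
```python
from h import *
np.set_printoptions(precision=2,suppress=True)
z=.131
for i in range(12):
    z-=.003; manip.servo_line(W(-.063,.052,z),vel=.06); f=manip.current_force(); print(round(z,4),manip.current_clock(),f,sh(manip.current_tool_pos()),manip.current_tool_pos()[2]*1000)
    if f[2]>22: break
cv2.imwrite("pics/c20.png",np.hstack([crop("scene",300,160,70,70,5.6),crop("side",295,150,70,70,5.6)]))
```

```text
0.128 28.6833 [-0.66 -0.56  1.75] [-63.1   51.53] 127.9032408766273
0.125 28.9333 [-0.42 -0.74  1.2 ] [-63.05  52.36] 124.96254791545472
0.122 29.1833 [-0.06  1.96  0.97] [-62.89  52.48] 122.00053549265269
0.119 29.4333 [-2.75  0.52 10.29] [-62.53  52.67] 120.01928798247168
0.116 29.6833 [-9.25  1.01 29.  ] [-62.21  52.83] 119.11319387704015
```

View pics/c20.png

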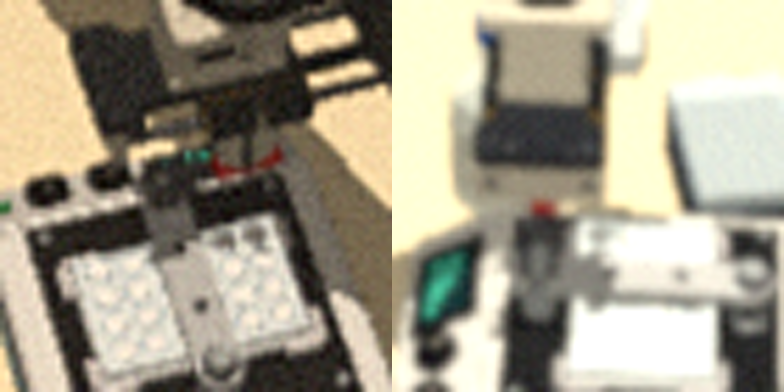

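Run:
```python
from h import *
np.set_printoptions(precision=2,suppress=True)
manip.servo_line(W(-.063,.052,.19),vel=.25)
manip.servo_line(W(.0,.14,.21),vel=.35)
manip.sleep(.1)
print(manip.current_clock(),manip.current_force())
cv2.imwrite("pics/c21.png",np.hstack([crop("scene",300,160,70,70,5.6),crop("side",295,150,70,70,5.6)]))
cv2.imwrite("pics/w21.png",viewer.get_image("wrist")[:300,:,::-1])
```

```text
30.8 [ 0.57  0.15 -0.24]
```

View pics/c21.png

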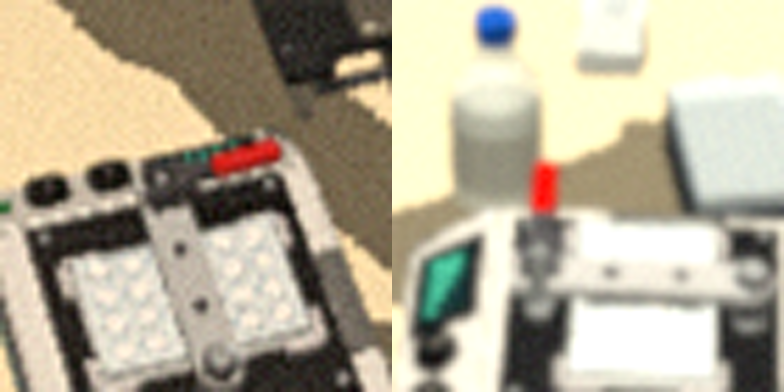

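View pics/w21.png

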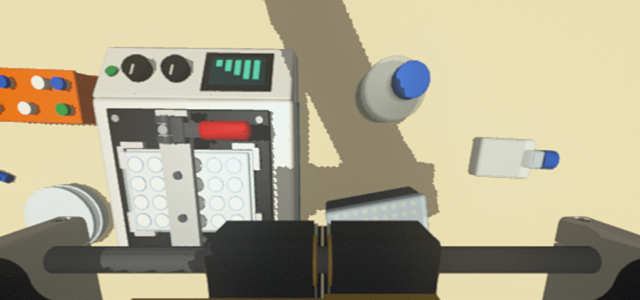

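Run:
```python
from h import *
np.set_printoptions(precision=4,suppress=True)
cs,cd=viewer.get_calibration("scene"),viewer.get_calibration("side")
def redc(n,x0,y0,w,h):
    a=np.mean([viewer.get_image(n)[y0:y0+h,x0:x0+w].astype(float) for _ in range(3)],0)
    b=cv2.resize(a,None,fx=8,fy=8,interpolation=cv2.INTER_CUBIC)
    m=(b[:,:,0]>1.8*b[:,:,1])&(b[:,:,0]>60); ys,xs=np.nonzero(m)
    pts=np.c_[xs,ys].astype(np.float32)/8+[x0-.44,y0-.44]; return pts
ps=redc("scene",325,175,35,25);pd=redc("side",305,170,30,25)
print(ps.min(0),ps.max(0),ps.mean(0),pd.min(0),pd.max(0),pd.mean(0))
P,e=tri(cs,ps.mean(0),cd,pd.mean(0)); print("grip centre",P,e,sh(P))
for phi in (1.3,1.4,1.5):
    g=W(-.063,.0525*np.sin(phi),.137+.0525*np.cos(phi)); t=W(-.063,.075*np.sin(phi),.137+.075*np.cos(phi))
    print(phi,"centre",proj(cs,[g,t]).ravel(),proj(cd,[g,t]).ravel())
print(manip.current_clock())
# strap lines scene
```

```text
[336.935 184.185] [349.685 190.935] [343.306  187.6437] [319.185 178.435] [324.435 187.81 ] [321.7327 183.0807]
grip centre [0.4918 0.0399 0.1432] 0.001563421767691608 [-60.4787  51.8871]
1.3 centre [342.8077 185.5172 349.0551 182.9248] [321.1336 181.7431 321.4476 176.1405]
1.4 centre [343.1161 186.355  349.471  184.1316] [321.135  182.6508 321.4482 177.4494]
1.5 centre [343.2749 187.2399 349.6729 185.4028] [321.1291 183.6751 321.4385 178.9183]
31.25
```

Run:
```python
from h import *
np.set_printoptions(precision=2,suppress=True)
manip.servo_line(W(-.0615,.064,.18),vel=.35)
manip.servo_line(W(-.0615,.064,.134),vel=.2)
z=.134; manip.sleep(.05); print(manip.current_force())
while z>.112:
    z-=.003; manip.servo_line(W(-.0615,.064,z),vel=.08); f=manip.current_force(); print(round(z,4),manip.current_clock(),f,sh(manip.current_tool_pos()),manip.current_tool_pos()[2]*1000)
    if f[2]>25: break
cv2.imwrite("pics/c22.png",np.hstack([crop("scene",320,165,45,45,8),crop("side",295,150,50,45,8)]))
manip.servo_line(W(-.0615,.064,.18),vel=.25)
manip.servo_line(W(-.0,.15,.24),vel=.35)
manip.sleep(.1)
cv2.imwrite("pics/c23.png",np.hstack([crop("scene",300,160,70,70,5.6),crop("side",295,150,70,70,5.6)]))
print(manip.current_clock(),manip.current_force())
```

```text
[-0.5   0.04  0.81]
0.131 32.375 [ 0.13 -0.17 -0.84] [-60.87  64.35] 131.7609725979478
0.128 32.625 [-0.07 -0.55 -0.23] [-61.6   63.92] 127.98689442294511
0.125 32.875 [ 0.67  0.31 -0.54] [-61.71  63.9 ] 124.75200315907017
0.122 33.125 [0.75 0.79 0.18] [-61.7   63.94] 121.7518294974558
0.119 33.375 [-4.13 -1.13 13.12] [-61.07  64.21] 120.45080423343516
0.116 33.625 [-10.99  -1.1   28.81] [-60.71  64.34] 119.39570380977393
34.8333 [0.05 0.43 0.42]
```

View pics/c22.png

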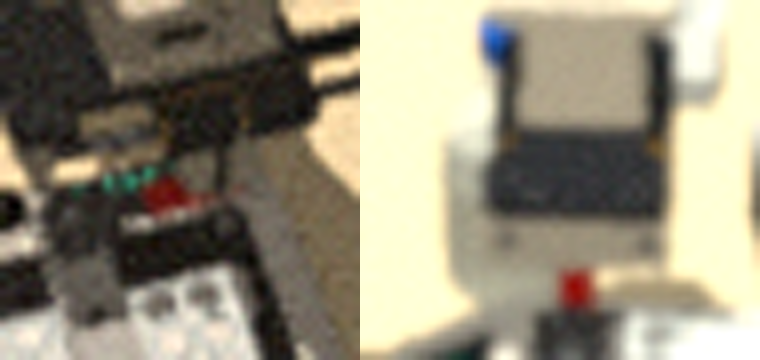

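View pics/c23.png

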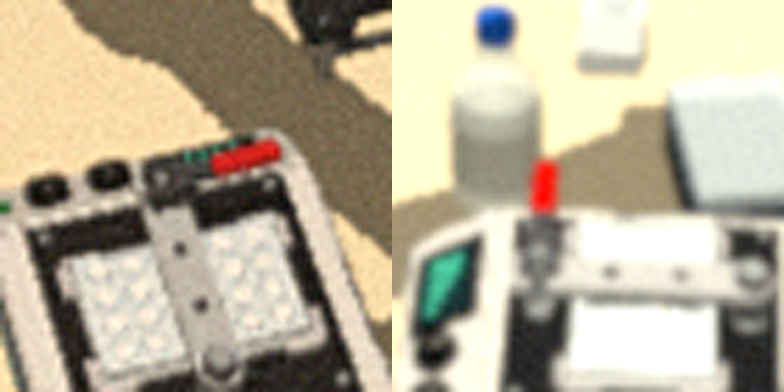

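Both presses met the same hard stop (120.0 mm at y=52, 120.4 mm at y=64), so the lever is level and at its stop. Now a close wrist look to check the strap angle and the notch.

Run:
```python
from h import *
import pickle
manip.servo_line(W(.06,.04,.24),vel=.35); manip.sleep(.1)
c=viewer.get_calibration("wrist"); im=viewer.get_image("wrist")[:,:,::-1]
pickle.dump(c,open("w24.pkl","wb")); cv2.imwrite("pics/w24.png",im)
cv2.imwrite("pics/w24c.png",cv2.resize(im[60:225,180:380],None,fx=3.6,fy=3.6,interpolation=cv2.INTER_CUBIC))
print(manip.current_clock())
```

```text
35.4917
```

View pics/w24c.png

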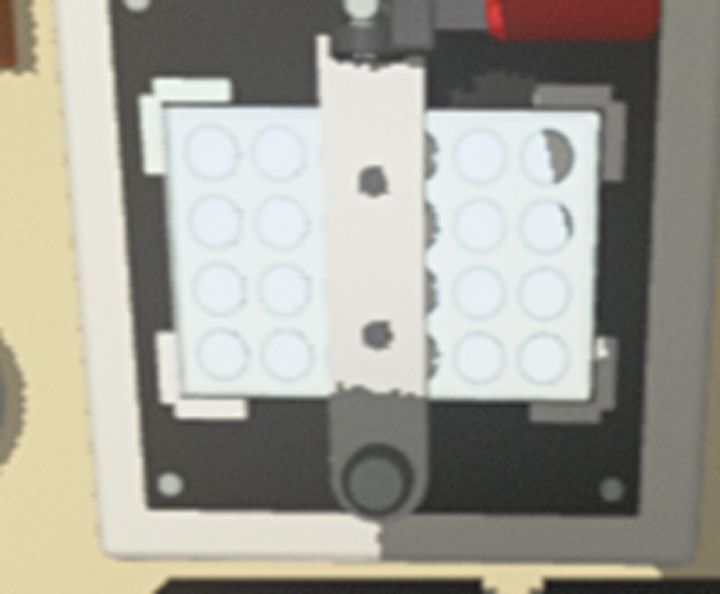

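Run:
```python
from h import *
import pickle
np.set_printoptions(precision=1,suppress=True)
c=pickle.load(open("w24.pkl","rb"))
F=lambda x,y:((x+.5)/3.6+180-.5,(y+.5)/3.6+60-.5)
g=lambda pts,z:np.array([sh(onz(c,F(*p),z)) for p in pts])
s=g([(137,0),(170,484),(612,489)],.092); e=g([(318,60),(330,470),(425,60),(428,470)],.122); h=g([(372,181),(376,334)],.122); n=g([(378,481)],.133); pl=g([(167,107),(599,112),(592,401),(183,396)],.109)
print("screws",s,"edges",e,"holes",h,"nut",n,"plate",pl)
ang=lambda a,b:np.arctan2(a[1]-b[1],-(a[0]-b[0]))
print("strap dir",[round(x,4) for x in (ang(e[0],e[1]),ang(e[2],e[3]),ang(h[0],h[1]))],"shaker dir",round(ang(s[0],s[1]),4),round(-np.arctan2((s[2]-s[1])[0],(s[2]-s[1])[1])*-1,4))
print("plate dir",round(ang(pl[0],pl[3]),4),round(ang(pl[1],pl[2]),4))
```

```text
screws [[-72.9 -69. ]
 [ 72.8 -71. ]
 [ 74.4  73.6]] edges [[-51.9 -11.5]
 [ 61.4 -13. ]
 [-51.9  17.4]
 [ 61.4  16. ]] holes [[-20.6   2.1]
 [ 21.4   1.9]] nut [[62.2  2.6]] plate [[-41.4 -57.3]
 [-40.1  65.6]
 [ 42.7  65.2]
 [ 41.3 -59.1]]
strap dir [np.float64(0.0138), np.float64(0.0122), np.float64(0.0052)] shaker dir 0.0137 0.0107
plate dir 0.022 0.0048
```

The strap direction (0.013 rad) matches the shaker axis (0.011 to 0.014 rad), so the strap is home. The lever is down and the robot is clear, so I'm handing in.

Run:
```python
from h import *
print(manip.current_force(),manip.current_clock()); manip.hand_in(); print(manip.current_clock())
```

```text
[0.72321321 1.0311856  0.05784391] 35.4917
the job is handed in; nothing more can be done
the job is handed in; nothing more can be done
```

I swung the strap home onto the cam stud with the closed finger, then pressed the red cam lever over and down to its stop. The job was handed in at 35.5 s of the 50 s allowed, with the arm clear of everything.

**Last checks:**
- **Strap:** its direction agrees with the shaker's axis to about 0.002 rad in the last close wrist picture, so it is home. The limit is 0.05 rad.
- **Lever:** two presses of about 29 N, at two points along it, met a firm stop at the same height. The camera views also show it close to level.
- **Plate:** it still looks seated between its corner guides. I saw no movement of the other things in the views, but I did not measure their positions.

**What disagreed or could not be checked:**
- **Fingertip position:** the real fingertip sits roughly 20–29 mm behind the reported tool point. My first two sweeps therefore passed above the strap without touching it. I found this with a light touch of about 8 N on the shaker, possibly on the platform edge, and corrected by 18.5 mm. The later lever contact suggests the true offset is nearer 27 mm.
- **Last strap push:** the finger slipped over the top of the strap, after the strap had already met firm resistance at 14 N.
- **Lever force:** the force readings while the lever came down were only 1–2 N, below the 5–10 N in the description. They were taken after each step had stopped.
- **Clamping force:** I could not measure the pad's force on the plate. I take it to be enough because the lever is at its stop.

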